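# Turn the receiver turntable to bring the beaker under the still's spout

## Task

The measuring cylinder under the still's spout has had its share. Gently push the spokes of the turntable's star handle round with a fingertip until the short wide beaker stands with its mouth centred under the spout, then take the hand away. Do not grip or lift anything and do not touch the vessels or the still: all four must stay standing on the turntable, and the other things on the bench must stay where they are.

Things in the scene. Friction and masses are not known exactly. Their poses are not given: they have to be found in the camera images.
- star: Star handle fixed on the turntable: black hub 36 mm across, 26 mm high; four level steel spokes 10 mm thick out to 90 mm from the axis, each ending in a 16 mm steel ball (outermost 101 mm). Origin on the vertical turning axis at the spokes' mid-height, 150 mm above the bench; spokes lie along its own +x, +y, -x, -y; z up. Under them only a 26 mm post on the axis; upright vessels top out 120 mm above the bench.
- turntable (a joint): Angle of turntable and star together, rad, growing anticlockwise from above; turns both ways, more than a full turn. Aluminium disc 330 mm across, dark rubber top 40 mm above the bench. It drags (about 0.12 N m, 1 to 2 N at a spoke) and stays where it is left: no spring, no catch. The vessels just stand on it and are carried round.
- spout_tip (a point): Lower end of the still's glass spout, a 10 mm tube pointing down; fixed, 135 mm above the bench and 125 mm from the turntable's axis. The spokes and their balls pass inside it.
- beaker: Short wide open beaker of milky translucent plastic, 68 mm across the mouth, narrowing slightly downward, 55 mm high, empty, about 60 g, the widest and the only wide-mouthed vessel of the four on the turntable. Origin at the centre of its underside, z up. It stands about 125 mm from the turntable's axis.
- beaker_mouth (a point): Centre of the beaker's mouth, 55 mm above its underside.
- cylinder: Tall narrow measuring cylinder of milky translucent plastic, 30 mm across and 80 mm high on a 56 mm round foot; it stands on the turntable under the spout at the start. Origin at the centre of its underside.
- conical: Conical flask of milky translucent plastic on the turntable, 66 mm across the bottom, 24 mm neck, 78 mm high. Origin at the centre of its underside.
- jar: Small jar with a white cap on the turntable, 48 mm across, 60 mm high. Origin at the centre of its underside.
- still: Fixed still. Origin on the turntable's axis at bench level; its +x points from the axis to the spout, z up. From the spout a glass tube with condenser (30 mm thick) rises gently straight away from the axis, to 210 mm high at 365 mm from the axis, where a round flask stands on a white hotplate (stopper top 236 mm high). A thin stand rod beside the condenser, 235 mm from the axis, is 240 mm high.
- bung: Bystander: black rubber bung, 42 mm across, 28 mm high, near the turntable. Origin at the centre of its underside.
- vial: Bystander: small amber bottle, 26 mm across, 50 mm high, near the turntable. Origin at the centre of its underside.
- wash_bottle: Bystander: white plastic bottle, 64 mm across, 160 mm high, on the left of the bench. Origin at the centre of its underside.
- cup: Bystander: white plastic cup, 84 mm across the mouth, 100 mm high, on the left of the bench. Origin at the centre of its underside.
- spatula: Bystander: steel spatula lying on the right of the bench. Origin under its middle.
- reagent: Bystander: amber jar, 60 mm across, 110 mm high, on the right of the bench. Origin at the centre of its underside.
- thermometer: Bystander: thin steel probe rod, 12 mm thick, 180 mm long, lying on the left of the bench. Origin under its middle.
Things that resemble listed ones, but are neither listed nor needed, are in the scene too. What is shaped like the jar but yellow is not meant. Leave any blue look-alike of the conical alone.

How it is judged:
By the outcome, as a careful person would: the job done as asked, in the order asked, and still so for the second after the job is handed in, with the robot touching nothing.
It also fails if it takes over 61 s, if anything falls off the work surface, if the arm or the gripper's body presses on something with over 40 N, if the wrist force passes 120 N, or if a joint passes its speed limit or range.

## Robot

A 6-joint arm with a two-finger parallel gripper is mounted at the origin on the work surface. World frame = base frame: x ahead of the robot, y to its left, z up, the work surface at z = 0. Lengths are in m, angles in degrees, forces in N, time in s.
With the tool pointing down it reaches from about 0.325 to 0.9 m from the base axis. Payload 3.5 kg.
Tool frame: the origin (TCP) lies between the finger pads; the fingertips stand robot.nose_length ahead of it and the grasp point (between the pads) lies 3 mm ahead of it (robot.nose_length is the distance from the TCP to the fingertips, in m); z points along the fingers, y is the direction in which the jaws open and shut (so a half turn about z gives the same grasp; the last joint's range is limited). The gripper opens to 85 mm and grips with 20 to 120 N. Pads are 22 mm wide; open, the fingers measure 114 mm over their backs; the gripper's body (76 mm by 85 mm) begins 54 mm behind the grasp point. The pads swing forward as they close: fully open they stand 13 mm farther back than shut.
Start: joints at [59.851, 15.837, -1.513, 72.651, 0, 84.076], TCP at [0.256, 0.57, 0.253] pointing down, gripper open.
Joint ranges: [-178.77, 178.77], [-48.84, 107.48], [-61.69, 71.31], [-111.58, 123.2], [-90, 87.43], [-180, 180]. Speed limits (degrees/s): [147.25, 147.25, 180, 180, 180, 180].

## Interface

Orientations are given as [roll, pitch, yaw] about the fixed x, y, z axes, in that order (R = Rz(yaw) Ry(pitch) Rx(roll)).
In Python, from station import robot gives the robot as it stands.
- The arm moves only by the shell command python3 -m crank 'ROWS' [FORCE]. ROWS is JSON, a list of rows, each an object with "slide": the shift along the world's x, y, z in cm, a list of three; "roll": the turn about the world's z in degrees; "grip": the closure, from 0 (fully open) to 1 (shut). A call has 1 to 20 rows; each row shifts and turns the pose as measured when the row begins; what a row does not reach is not made up. A row lasts 1/8 s, in which the tool goes at most 62.5 mm and 10.7 degrees, less where a joint would pass 70% of its speed; a pose out of reach is approached as far as the arm can. A call is refused whole if a number of a shift passes 6.25 or a number of a turn 10.7, either way. A call with a gripper value outside its range is refused whole. The fingers move at their own pace and stop on an object; FORCE is the grip in N (left out, the last holds). Time passes only in rows, so rows that do not move let the fingers close. It gives the time, the measured TCP pose, the force and the opening at its end, in the units of the state.
- robot.get_state(): the state, without advancing time (a new reading comes with each control period).
- robot.capture(name): name is "scene" or "side" or "wrist"; returns the picture (480x640x3 uint8, blue, green, red); there is no depth.
- robot.camera_params(name): a dict with "fx", "fy", "cx", "cy" (pixels), "T" (4x4, takes a point from camera to world coordinates). Camera axes: x right, y down, z forward; pixel columns grow to the right and rows downward; lengths in m; the calibration is good to about 2 mm. A picture is of the moment at which its call begins: read the wrist's pose just before it. camera_params takes no time and is no camera call; for the wrist camera it gives the pose at the moment of the call.
- robot.sign_off(): hands the job in, once; it reports no verdict.
The state is a dict: "clock": time; "joint_pos": joint angles; "qd": joint speeds; "tau": joint torques, N m; "tcp_pos": TCP position; "tool_rot": TCP orientation; "contact_force": force on the tool from outside, world axes, zero at the start; "ft_torque": the same for the moment, N m; "finger_gap": finger opening in m.
Only numpy, scipy, OpenCV 4.12 (cv2) and the standard library are available. Lean on these libraries where they do the work, as an engineer would, in place of code of your own. Each camera call takes 0.05 s, during which the arm holds its last target.

## Working session

There is one attempt and no reset: what is moved stays moved. The work goes in short steps, Python scripts to look and compute and a shell command to move; the robot and the scene stay as the last step left them, time stands still between calls to the robot, and variables do not carry over. Pictures are saved under pics/ and viewed, and the job is handed in when it is done.

```bash
mkdir -p pics; ls
python3 - <<'E'
from station import robot
import cv2
s=robot.get_state();print(s, robot.nose_length)
for n in("scene","side"):
    im=robot.capture(n);cv2.imwrite(f"pics/{n}0.png",im)
    p=robot.camera_params(n);print(n,p)
E
```

```text
pics
{'clock': 0.0, 'joint_pos': array([ 5.98513318e+01,  1.58779995e+01, -1.60018705e+00,  7.26497953e+01,
       -2.68567996e-05,  8.40769869e+01]), 'qd': array([ 0.04921976,  0.03519079, -0.00116567, -0.03575605,  0.02437567,
       -0.01302103]), 'tau': array([ 8.44694041e-04, -4.45506477e+01,  2.95204604e+01,  1.63351628e-02,
        1.90495762e-04, -1.07489953e-05]), 'tcp_pos': array([0.25607694, 0.56931536, 0.25214317]), 'tool_rot': array([-1.79872699e+02, -1.31799887e-02,  1.55774330e+02]), 'contact_force': array([-0.97509848,  0.53501425,  0.23125115]), 'ft_torque': array([-0.04569564, -0.0347295 ,  0.01992811]), 'finger_gap': 0.08531905831578633} 0.022
scene {'fx': 498.3945452499218, 'fy': 498.3945452499218, 'cx': 325.990462126162, 'cy': 240.72702224952084, 'T': array([[-0.65654685,  0.62544353, -0.4216238 ,  1.08143591],
       [ 0.75423404,  0.53784995, -0.37662773,  0.49365109],
       [-0.00878903, -0.56527677, -0.82485449,  1.13868269],
       [ 0.        ,  0.        ,  0.        ,  1.        ]])}
side {'fx': 470.5927286838636, 'fy': 470.5927286838636, 'cx': 323.8087078603793, 'cy': 243.98003753344466, 'T': array([[ 0.90311277, -0.31730386,  0.28931918,  0.21363552],
       [-0.42904484, -0.69432043,  0.5777886 , -0.72232414],
       [ 0.01754566, -0.64593916, -0.76318723,  1.08741906],
       [ 0.        ,  0.        ,  0.        ,  1.        ]])}
```

View pics/scene0.png

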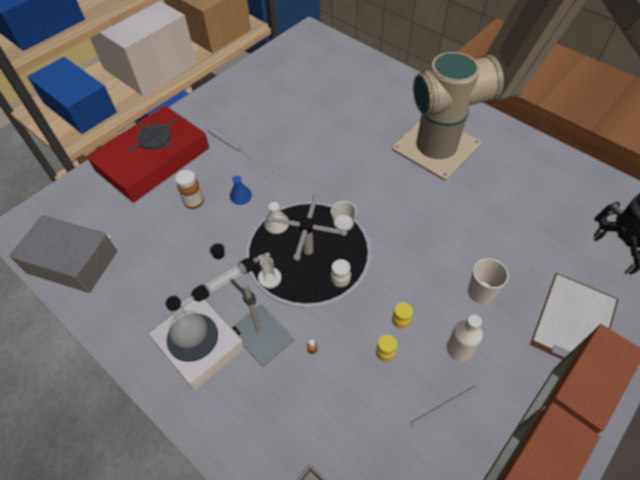

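View pics/side0.png

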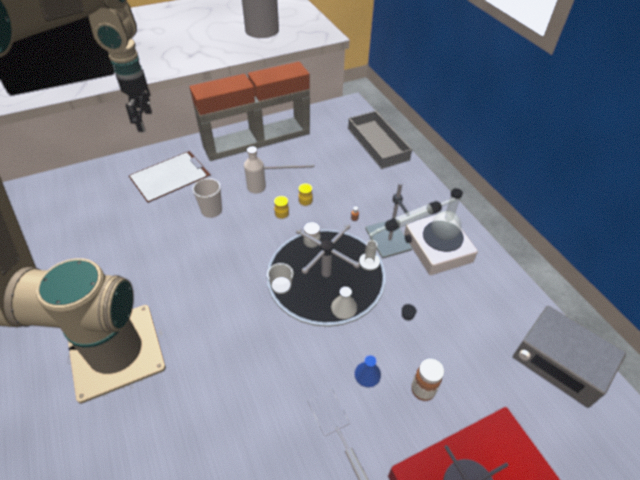

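The beaker is at about (344,216) in scene and (281,278) in side. The cylinder is under the spout at scene (267,268) and side (370,257). I'll zoom in for the measurement.

Run:
```python
import cv2
a=cv2.imread("pics/scene0.png")[180:320,230:390]; b=cv2.imread("pics/side0.png")[190:330,250:410]
cv2.imwrite("pics/z0.png",cv2.resize(a,None,fx=5,fy=4.28*5/4.28*0+4.28,interpolation=cv2.INTER_CUBIC) if 0 else cv2.resize(a,(640,560),interpolation=cv2.INTER_CUBIC))
cv2.imwrite("pics/z1.png",cv2.resize(b,(640,560),interpolation=cv2.INTER_CUBIC))
```

```text
(no output)
```

View pics/z0.png

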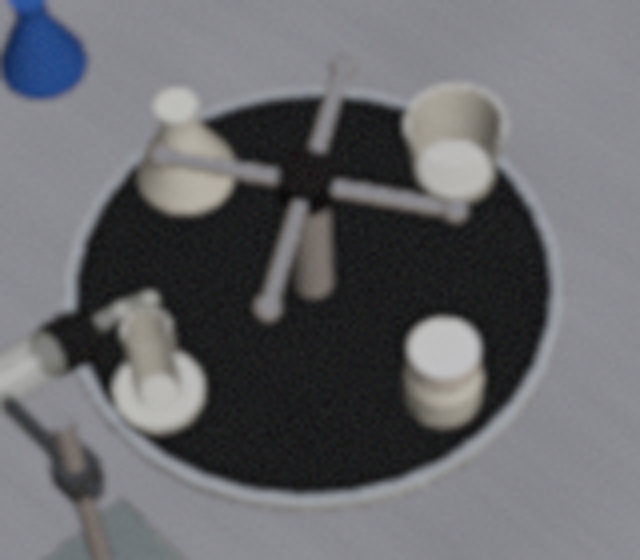

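View pics/z1.png

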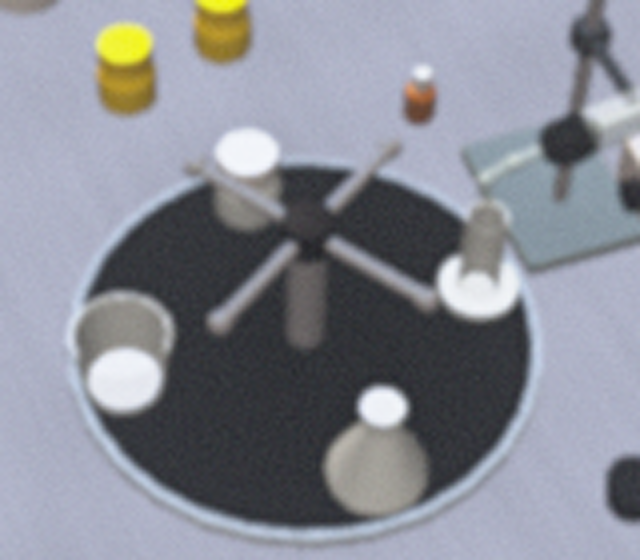

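```bash
cat > h.py <<'E'
import numpy as np
from station import robot
def ray(n,uv,p=None):
    p=p or robot.camera_params(n);T=p["T"]
    d=T[:3,:3]@np.array([(uv[0]-p["cx"])/p["fx"],(uv[1]-p["cy"])/p["fy"],1]);return T[:3,3],d
def onz(n,uv,z):
    o,d=ray(n,uv);return o+d*(z-o[2])/d[2]
def tri(a,b):
    A=np.zeros((3,3));B=np.zeros(3)
    for n,uv in(("scene",a),("side",b)):
        o,d=ray(n,uv);d/=np.linalg.norm(d);M=np.eye(3)-np.outer(d,d);A+=M;B+=M@o
    return np.linalg.solve(A,B)
def proj(n,X):
    p=robot.camera_params(n);T=p["T"];c=T[:3,:3].T@(np.array(X)-T[:3,3]);return p["fx"]*c[0]/c[2]+p["cx"],p["fy"]*c[1]/c[2]+p["cy"]
S=lambda u,v:(230+(u-1.5)/4,180+(v-1.5)/4)
D=lambda u,v:(250+(u-1.5)/4,190+(v-1.5)/4)
E
python3 - <<'E'
from h import *
import cv2
np.set_printoptions(precision=4,suppress=True)
for n,off in(("scene",(230,180)),("side",(250,190))):
    im=cv2.imread(f"pics/{n}0.png");x,y=off
    m=(im.max(2)<75).astype(np.uint8);mm=np.zeros_like(m);mm[y+15:y+140,x:x+160]=m[y+15:y+140,x:x+160]
    mm=cv2.morphologyEx(mm,cv2.MORPH_OPEN,np.ones((3,3)))
    c=max(cv2.findContours(mm,0,2)[0],key=cv2.contourArea)
    pts=np.array([onz(n,q,0.04)[:2] for q in cv2.convexHull(c)[:,0].astype(float)])
    for _ in range(6):
        A=np.c_[2*pts,np.ones(len(pts))];s=np.linalg.lstsq(A,(pts**2).sum(1),rcond=None)[0]
        r=np.sqrt(s[2]+s[:2]@s[:2]);e=abs(np.hypot(*(pts-s[:2]).T)-r);pts=pts[e<max(np.percentile(e,85),.002)]
    print(n,"disc",s[:2],r,len(pts))
print("hub",onz("scene",S(306,172),.163),onz("side",D(308,222),.163))
b=[("scene",S(163,155)),("scene",S(341,62)),("scene",S(460,212)),("scene",S(267,308)),("side",D(193,166)),("side",D(394,148)),("side",D(430,300)),("side",D(218,322))]
P=np.array([onz(*q,.15) for q in b]);print(P)
print(P[:4].mean(0),P[4:].mean(0))
print("beaker floor",onz("scene",S(455,171),.043),onz("side",D(125,380),.043))
print("mouth top",onz("scene",S(457,128),.095),onz("side",D(122,337),.095))
print("spout",tri(S(150,299),D(486,178)))
print("cyl foot",onz("scene",S(159,390),.045),onz("side",D(478,286),.045))
print("conical top",onz("scene",S(176,105),.118),onz("side",D(384,406),.118))
print("jar top",onz("scene",S(445,348),.1),onz("side",D(247,153),.1))
E
```

```text
scene disc [ 0.5733 -0.0248] 0.1543050245908013 32
side disc [ 0.5707 -0.0271] 0.15194740960613498 29
hub [ 0.574  -0.0236  0.163 ] [ 0.569 -0.029  0.163]
[[ 0.6154 -0.1067  0.15  ]
 [ 0.4877 -0.0726  0.15  ]
 [ 0.5285  0.0609  0.15  ]
 [ 0.6558  0.0191  0.15  ]
 [ 0.5253  0.0567  0.15  ]
 [ 0.655   0.0155  0.15  ]
 [ 0.6162 -0.1091  0.15  ]
 [ 0.4878 -0.0693  0.15  ]]
[ 0.5718 -0.0248  0.15  ] [ 0.5711 -0.0265  0.15  ]
beaker floor [ 0.4445 -0.0105  0.043 ] [ 0.4421 -0.0134  0.043 ]
mouth top [ 0.4468 -0.0083  0.095 ] [ 0.4419 -0.016   0.095 ]
spout [ 0.6972 -0.036   0.1527]
cyl foot [ 0.7005 -0.0411  0.045 ] [ 0.6979 -0.0435  0.045 ]
conical top [ 0.5657 -0.1485  0.118 ] [ 0.5646 -0.1499  0.118 ]
jar top [0.5846 0.0972 0.1   ] [0.5816 0.0938 0.1   ]
```

Run:
```python
from h import *
import cv2
np.set_printoptions(precision=4,suppress=True)
ax=np.array([.5717,-.0258])
C=[]
for n,rs in(("scene",[(238,255,12,22),(192,284,18,18)]),("side",[(382,216,22,18),(426,200,16,15)])):
    im=cv2.imread(f"pics/{n}0.png")
    L=[]
    for x,y,w,h in rs:
        m=(im[y:y+h,x:x+w].max(2)<70);v,u=np.nonzero(m);L.append((x+u.mean(),y+v.mean()));print(n,L[-1],m.sum())
    C.append(L)
C[0][0]=S(78,340); 
for a,b in zip(*C):
    X=tri(a,b);d=X[:2]-ax;print(X,np.hypot(*d),np.degrees(np.arctan2(d[1],d[0])))
for n,o in(("scene",(230,180)),("side",(250,190))):
    im=cv2.imread(f"pics/{n}0.png");im=cv2.resize(im[o[1]:o[1]+140,o[0]:o[0]+160],(640,560),interpolation=cv2.INTER_CUBIC)
    for t,c in((-4,(0,0,255)),(-7,(0,255,0)),(-10,(255,0,0))):
        for z in(.135,.15):
            p=proj(n,[ax[0]+.125*np.cos(np.radians(t)),ax[1]+.125*np.sin(np.radians(t)),z])
            cv2.circle(im,(int((p[0]-o[0])*4+1.5),int((p[1]-o[1])*4+1.5)),2,c,-1)
    x=80 if n=="scene" else 400
    y=240 if n=="scene" else 100
    cv2.imwrite(f"pics/sp_{n}.png",cv2.resize(im[y:y+200,x:x+200],(600,600)))
a,b=cv2.imread("pics/sp_scene.png"),cv2.imread("pics/sp_side.png")
cv2.imwrite("pics/sp.png",cv2.resize(np.hstack([a,b]),(800,400)))
```

```text
scene (np.float64(246.52054794520546), np.float64(263.5753424657534)) 73
scene (np.float64(199.9476439790576), np.float64(292.85340314136124)) 191
side (np.float64(391.46875), np.float64(224.94791666666666)) 96
side (np.float64(435.69117647058823), np.float64(206.91176470588235)) 68
[ 0.7521 -0.0404  0.1687] 0.18097844731767682 -4.64181168906267
[ 0.8789 -0.0538  0.1956] 0.3084442717206719 -5.199510009597034
```

View pics/sp.png

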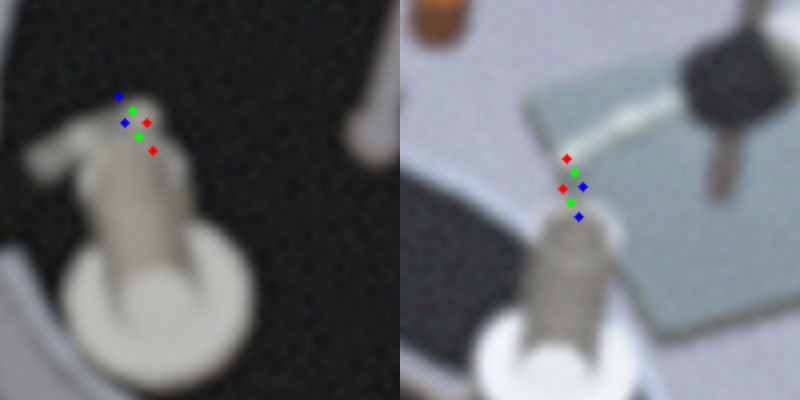

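Axis is about (0.572, −0.026). The beaker bears 173.8° and the spout −5.2°, so the turn is about 181° anticlockwise. I'll push the spoke at 118° round the near side with the fingers shut. First I move over and close.

```bash
python3 -m crank '[{"slide":[1.5,-2.4,0],"roll":0,"grip":1},{"slide":[2.7,-4.3,0],"roll":0,"grip":1},{"slide":[3,-4.8,0],"roll":0,"grip":1},{"slide":[3,-4.8,0],"roll":0,"grip":1},{"slide":[3,-4.8,0],"roll":0,"grip":1},{"slide":[3,-4.8,0],"roll":0,"grip":1},{"slide":[3,-4.8,0],"roll":0,"grip":1},{"slide":[3,-4.8,0],"roll":0,"grip":1},{"slide":[3,-4.8,0],"roll":0,"grip":1},{"slide":[3,-4.8,0],"roll":0,"grip":1},{"slide":[1.5,-2.4,0],"roll":0,"grip":1},{"slide":[0,0,0],"roll":0,"grip":1}]' 20
```

```text
clock: 1.6
tcp_pos: [0.557, 0.0773, 0.246]
tool_rot: [-179.6, -0.2, 155.9]
contact_force: [0.5, 1.4, -1.4]
finger_gap: 0.0001
```

```bash
python3 -m crank '[{"slide":[1.6,-2,-1],"roll":0,"grip":1},{"slide":[1.6,-2,-2],"roll":0,"grip":1},{"slide":[0,0,-1.5],"roll":0,"grip":1},{"slide":[0,0,0],"roll":0,"grip":1}]'
python3 - <<'E'
from h import *
import cv2
print(robot.get_state()["tcp_pos"])
ims=[]
for n,o in(("scene",(230,180)),("side",(250,190))):
    im=robot.capture(n);cv2.imwrite(f"pics/{n}1.png",im);ims.append(cv2.resize(im[o[1]-60:o[1]+140,o[0]-20:o[0]+180],(400,400),interpolation=cv2.INTER_CUBIC))
cv2.imwrite("pics/c1.png",np.hstack(ims))
E
```

```text
clock: 2.1
tcp_pos: [0.587, 0.0386, 0.1969]
tool_rot: [-179.6, -0.6, 156.1]
contact_force: [0.1, -0.1, -0.3]
finger_gap: -0.0001
[0.58699467 0.03861325 0.19691138]
```

View pics/c1.png

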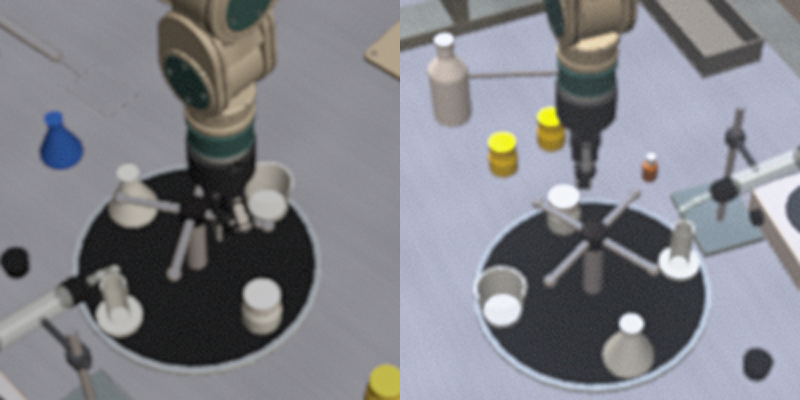

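The gripper hangs between the two far-left spokes (fingertip at about (585,187) in the side crop), and nothing has moved. Now descend.

```bash
python3 -m crank '[{"slide":[0,0,-1.2],"roll":0,"grip":1},{"slide":[0,0,-1.2],"roll":0,"grip":1},{"slide":[0,0,-1],"roll":0,"grip":1},{"slide":[0,0,-0.8],"roll":0,"grip":1},{"slide":[0,0,-0.3],"roll":0,"grip":1},{"slide":[0,0,0],"roll":0,"grip":1}]'
python3 - <<'E'
from h import *
import cv2
s=robot.get_state();print(s["tcp_pos"],s["contact_force"])
ims=[]
for n,o in(("scene",(230,180)),("side",(250,190))):
    im=robot.capture(n);cv2.imwrite(f"pics/{n}2.png",im);ims.append(cv2.resize(im[o[1]-10:o[1]+140,o[0]:o[0]+150],(400,400),interpolation=cv2.INTER_CUBIC))
cv2.imwrite("pics/c2.png",np.hstack(ims))
E
```

```text
clock: 2.95
tcp_pos: [0.5879, 0.04, 0.1516]
tool_rot: [-179.7, -0.3, 156.2]
contact_force: [-0.1, -0.1, -0.0]
finger_gap: -0.0001
[0.5878728  0.03996784 0.15160934] [-0.12939942 -0.11614978 -0.02570514]
```

View pics/c2.png

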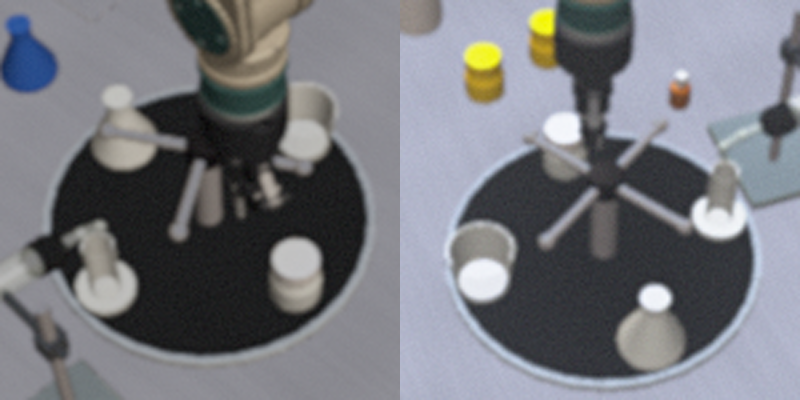

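```bash
python3 -m crank '[{"slide":[-0.4,0.05,0.2],"roll":0,"grip":1},{"slide":[-0.4,0.02,0.1],"roll":0,"grip":1},{"slide":[-0.4,0,0],"roll":0,"grip":1},{"slide":[-0.3,-0.03,0],"roll":0,"grip":1},{"slide":[-0.3,-0.04,0],"roll":0,"grip":1},{"slide":[-0.3,-0.06,0],"roll":0,"grip":1},{"slide":[-0.35,-0.08,0],"roll":0,"grip":1},{"slide":[-0.35,-0.1,0],"roll":0,"grip":1},{"slide":[-0.35,-0.12,0],"roll":0,"grip":1},{"slide":[-0.34,-0.14,0],"roll":0,"grip":1}]'
cat >> h.py <<'E'
AX=np.array([.5717,-.0258])
def look(k,cap=True):
    import cv2
    s=robot.get_state();d=s["tcp_pos"][:2]-AX
    print("clk",s["clock"],s["tcp_pos"].round(4),"F",s["contact_force"].round(1),"r",np.hypot(*d).round(4),"ang",(np.degrees(np.arctan2(d[1],d[0]))%360).round(1),"rot",s["tool_rot"].round(1))
    if not cap:return
    ims=[]
    for n,o in(("scene",(230,180)),("side",(250,190))):
        im=robot.capture(n);cv2.imwrite(f"pics/{n}{k}.png",im);ims.append(cv2.resize(im[o[1]-10:o[1]+140,o[0]:o[0]+150],(400,400),interpolation=cv2.INTER_CUBIC))
    cv2.imwrite(f"pics/c{k}.png",np.hstack(ims))
E
python3 -c "from h import *;look(3)"
```

```text
clock: 4.3
tcp_pos: [0.5543, 0.0348, 0.1572]
tool_rot: [-179.9, 0.1, 156.2]
contact_force: [2.8, 0.0, -1.1]
finger_gap: -0.0002
clk 4.3 [0.5543 0.0348 0.1572] F [ 2.8  0.  -1.1] r 0.0631 ang 106.0 rot [-1.799e+02  1.000e-01  1.562e+02]
```

View pics/c3.png

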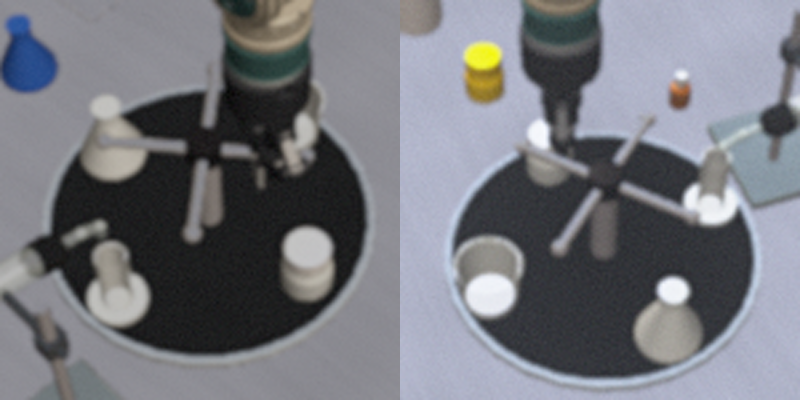

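```bash
python3 -m crank '[{"slide":[-0.36,-0.11,-0.03],"roll":0,"grip":1},{"slide":[-0.36,-0.13,-0.03],"roll":0,"grip":1},{"slide":[-0.35,-0.15,-0.03],"roll":0,"grip":1},{"slide":[-0.34,-0.17,0],"roll":0,"grip":1},{"slide":[-0.33,-0.19,0],"roll":0,"grip":1},{"slide":[-0.31,-0.22,0],"roll":0,"grip":1},{"slide":[-0.3,-0.23,0],"roll":0,"grip":1},{"slide":[-0.29,-0.25,0],"roll":0,"grip":1},{"slide":[-0.27,-0.27,0],"roll":0,"grip":1},{"slide":[-0.26,-0.28,0],"roll":0,"grip":1}]' 
python3 -c "from h import *;look(4,0)"
```

```text
clock: 5.65
tcp_pos: [0.5208, 0.014, 0.1571]
tool_rot: [180.0, 0.2, 156.2]
contact_force: [2.5, 1.1, -0.3]
finger_gap: 0.0001
clk 5.65 [0.5208 0.014  0.1571] F [ 2.5  1.1 -0.3] r 0.0646 ang 142.0 rot [180.    0.2 156.2]
```

```bash
python3 -m crank '[{"slide":[-0.23,-0.32,0],"roll":0,"grip":1},{"slide":[-0.21,-0.34,0],"roll":0,"grip":1},{"slide":[-0.19,-0.35,0],"roll":0,"grip":1},{"slide":[-0.17,-0.36,0],"roll":0,"grip":1},{"slide":[-0.15,-0.37,0],"roll":0,"grip":1},{"slide":[-0.12,-0.38,0],"roll":0,"grip":1},{"slide":[-0.1,-0.39,0],"roll":0,"grip":1},{"slide":[-0.08,-0.39,0],"roll":0,"grip":1},{"slide":[-0.05,-0.4,0],"roll":0,"grip":1},{"slide":[-0.03,-0.4,0],"roll":0,"grip":1},{"slide":[0,-0.4,0],"roll":0,"grip":1},{"slide":[0.03,-0.4,0],"roll":0,"grip":1},{"slide":[0.05,-0.4,0],"roll":0,"grip":1},{"slide":[0.08,-0.39,0],"roll":0,"grip":1}]' 
python3 -c "from h import *;look(5)"
```

```text
clock: 7.4
tcp_pos: [0.5051, -0.0416, 0.1557]
tool_rot: [180.0, -0.2, 156.2]
contact_force: [0.9, 2.3, -0.9]
finger_gap: 0.0002
clk 7.4 [ 0.5051 -0.0416  0.1557] F [ 0.9  2.3 -0.9] r 0.0684 ang 193.3 rot [180.   -0.2 156.2]
```

View pics/c5.png

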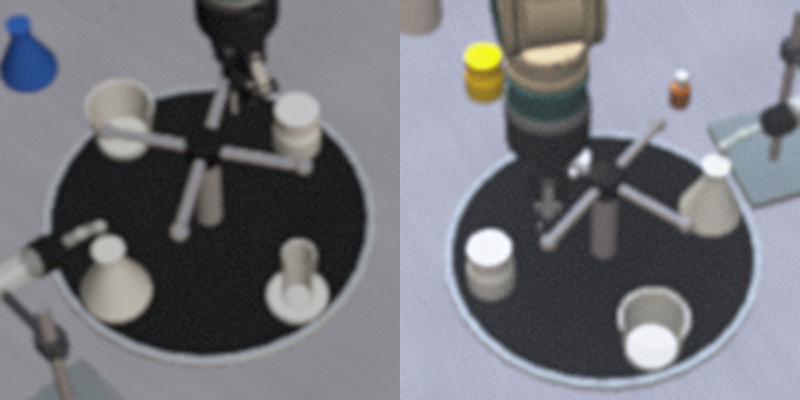

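```bash
python3 -m crank '[{"slide":[0.14,-0.38,0],"roll":0,"grip":1},{"slide":[0.17,-0.36,0],"roll":0,"grip":1},{"slide":[0.19,-0.35,0],"roll":0,"grip":1},{"slide":[0.21,-0.34,0],"roll":0,"grip":1},{"slide":[0.23,-0.33,0],"roll":0,"grip":1},{"slide":[0.25,-0.32,0],"roll":0,"grip":1},{"slide":[0.27,-0.3,0],"roll":0,"grip":1},{"slide":[0.29,-0.28,0],"roll":0,"grip":1},{"slide":[0.31,-0.26,0],"roll":0,"grip":1},{"slide":[0.32,-0.24,0],"roll":0,"grip":1},{"slide":[0.34,-0.22,0],"roll":0,"grip":1},{"slide":[0.35,-0.2,0],"roll":0,"grip":1},{"slide":[0.36,-0.18,0],"roll":0,"grip":1},{"slide":[0.37,-0.15,0],"roll":0,"grip":1}]' 
python3 -c "from h import *;look(6)"
```

```text
clock: 9.25
tcp_pos: [0.5433, -0.0829, 0.1547]
tool_rot: [-179.9, -0.5, 156.2]
contact_force: [-2.1, 2.2, 0.9]
finger_gap: -0.0001
clk 9.25 [ 0.5433 -0.0829  0.1547] F [-2.1  2.2  0.9] r 0.0638 ang 243.5 rot [-179.9   -0.5  156.2]
```

View pics/c6.png

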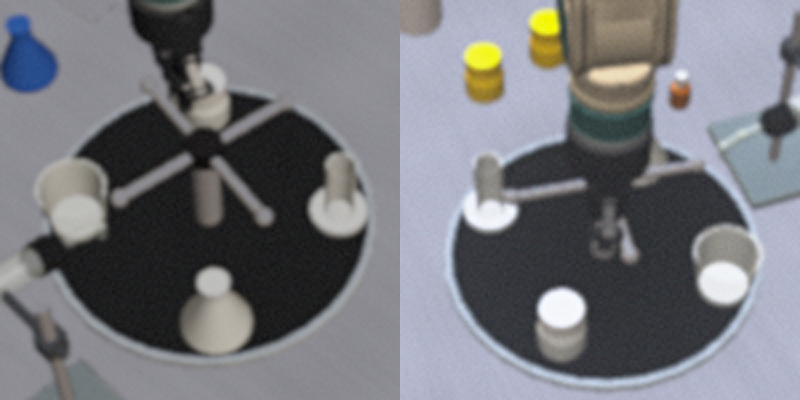

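```bash
cat >> h.py <<'E'
def bk(a,b,z=.043):
    k=400/150
    for n,uv,o in(("scene",a,(230,170)),("side",b,(250,180))):
        X=onz(n,(o[0]+uv[0]/k-.3,o[1]+uv[1]/k-.3),z);d=X[:2]-AX
        print(n,X.round(4),np.hypot(*d).round(4),np.degrees(np.arctan2(d[1],d[0])).round(2))
E
python3 -c "
from h import *
bk((78,217),(322,284))"
```

```text
scene [ 0.6613 -0.1187  0.043 ] 0.1291 -46.04
side [ 0.6602 -0.1195  0.043 ] 0.1289 -46.62
```

```bash
python3 -m crank '[{"slide":[0.36,-0.17,0],"roll":0,"grip":1},{"slide":[0.37,-0.15,0],"roll":0,"grip":1},{"slide":[0.38,-0.13,0],"roll":0,"grip":1},{"slide":[0.38,-0.1,0],"roll":0,"grip":1},{"slide":[0.39,-0.08,0],"roll":0,"grip":1},{"slide":[0.39,-0.06,0],"roll":0,"grip":1},{"slide":[0.39,-0.03,0],"roll":0,"grip":1},{"slide":[0.3,0,0],"roll":0,"grip":1},{"slide":[0.2,0,0],"roll":0,"grip":1}]' 
python3 -c "from h import *;look(7)"
```

```text
clock: 10.48
tcp_pos: [0.5764, -0.0914, 0.1543]
tool_rot: [-179.8, -0.6, 156.2]
contact_force: [-2.2, 1.6, -0.1]
finger_gap: 0.0002
clk 10.475 [ 0.5764 -0.0914  0.1543] F [-2.2  1.6 -0.1] r 0.0657 ang 274.1 rot [-179.8   -0.6  156.2]
```

View pics/c7.png

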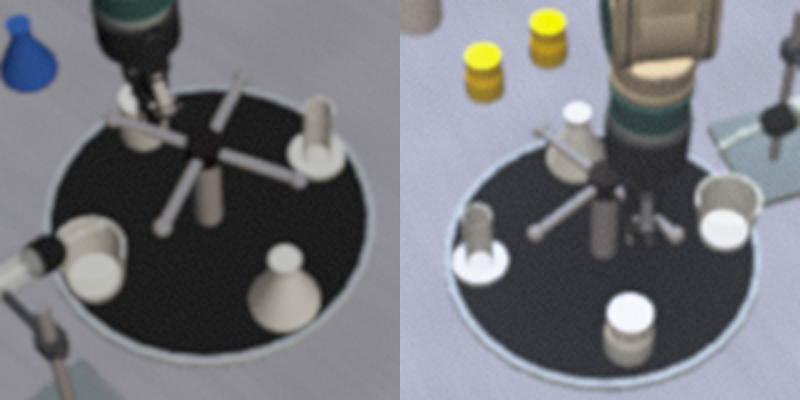

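```bash
python3 -c "
from h import *
bk((95,277),(324,229))"
```

```text
scene [ 0.6991 -0.0573  0.043 ] 0.1312 -13.9
side [ 0.6965 -0.0586  0.043 ] 0.129 -14.73
```

```bash
python3 -m crank '[{"slide":[0.25,0.03,0],"roll":0,"grip":1},{"slide":[0.25,0.04,0],"roll":0,"grip":1},{"slide":[0.2,0.03,0],"roll":0,"grip":1},{"slide":[0.12,0.02,0],"roll":0,"grip":1}]' 
python3 -c "from h import *;look(8)"
```

```text
clock: 11.08
tcp_pos: [0.5847, -0.0903, 0.1542]
tool_rot: [-179.8, -0.6, 156.2]
contact_force: [-2.5, 0.8, 0.9]
finger_gap: 0.0004
clk 11.075 [ 0.5847 -0.0903  0.1542] F [-2.5  0.8  0.9] r 0.0658 ang 281.4 rot [-179.8   -0.6  156.2]
```

View pics/c8.png

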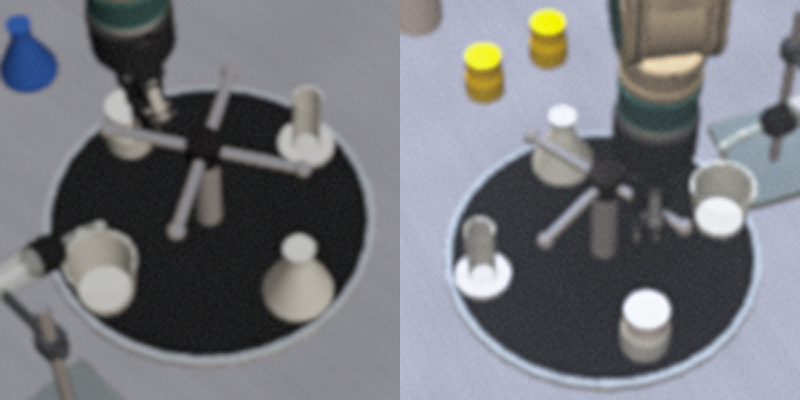

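Run:
```python
from h import *
import cv2
bk((105,289),(319,217))
ims=[]
for n,c in(("scene",(266,270)),("side",(368,252))):
    im=cv2.imread(f"pics/{n}8.png")[c[1]-25:c[1]+25,c[0]-25:c[0]+25]
    im=cv2.resize(im,(400,400),interpolation=cv2.INTER_CUBIC)
    for t,col in((-5.2,(0,0,255)),):
        for z in(.135,.15,.095,.042):
            p=proj(n,[AX[0]+.125*np.cos(np.radians(t)),AX[1]+.125*np.sin(np.radians(t)),z])
            q=(int((p[0]-c[0]+25)*8+3.5),int((p[1]-c[1]+25)*8+3.5)); cv2.circle(im,q,3,(0,0,255) if z>.1 else (0,200,0),-1)
    ims.append(im)
cv2.imwrite("pics/m8.png",np.hstack(ims))
```

```text
scene [ 0.7022 -0.0407  0.043 ] 0.1314 -6.52
side [ 0.6995 -0.0423  0.043 ] 0.1288 -7.37
```

View pics/m8.png

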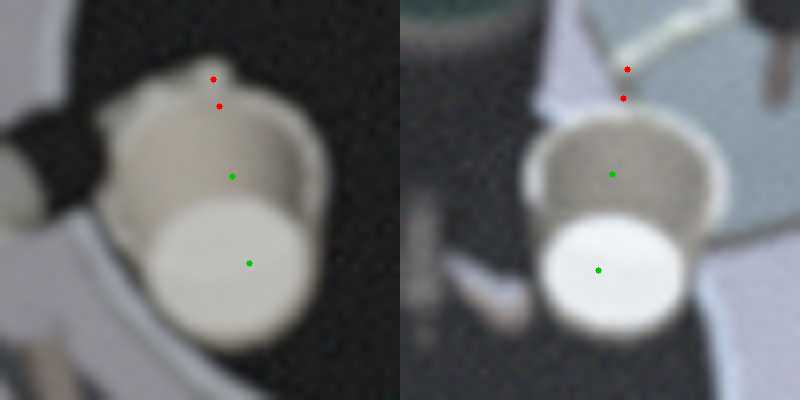

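```bash
python3 -m crank '[{"slide":[0.12,0.03,0],"roll":0,"grip":1},{"slide":[0.08,0.02,0],"roll":0,"grip":1},{"slide":[0,0,0],"roll":0,"grip":1}]'
python3 - <<'E'
from h import *
import cv2
look(9)
ims=[]
for n,c in(("scene",(266,270)),("side",(368,252))):
    f=cv2.imread(f"pics/{n}9.png");im=f[c[1]-25:c[1]+25,c[0]-25:c[0]+25]
    # floor blob
    g=im.min(2); m=(g>(165 if n=="scene" else 200)).astype(np.uint8)
    k,l,st,ce=cv2.connectedComponentsWithStats(m);i=1+np.argmax(st[1:,4])
    uv=ce[i]+np.array(c)-25;X=onz(n,uv,.043);d=X[:2]-AX;print(n,uv,st[i],X.round(4),np.hypot(*d),np.degrees(np.arctan2(d[1],d[0])))
    im=cv2.resize(im,(400,400),interpolation=cv2.INTER_CUBIC)
    ims.append(im)
cv2.imwrite("pics/m9.png",np.hstack(ims))
E
```

```text
clock: 11.55
tcp_pos: [0.5869, -0.0898, 0.1543]
tool_rot: [-179.7, -0.6, 156.2]
contact_force: [-2.2, 0.4, -0.0]
finger_gap: -0.0006
clk 11.55 [ 0.5869 -0.0898  0.1543] F [-2.2  0.4 -0. ] r 0.0658 ang 283.3 rot [-179.7   -0.6  156.2]
scene [270.01260504 278.55462185] [ 20  26  19  16 238] [ 0.7017 -0.0379  0.043 ] 0.13054986096251156 -5.328999394211501
side [368.80681818 259.38068182] [ 18  26  17  14 176] [ 0.7011 -0.0364  0.043 ] 0.12983380755146998 -4.6622897358139275
```

View pics/m9.png

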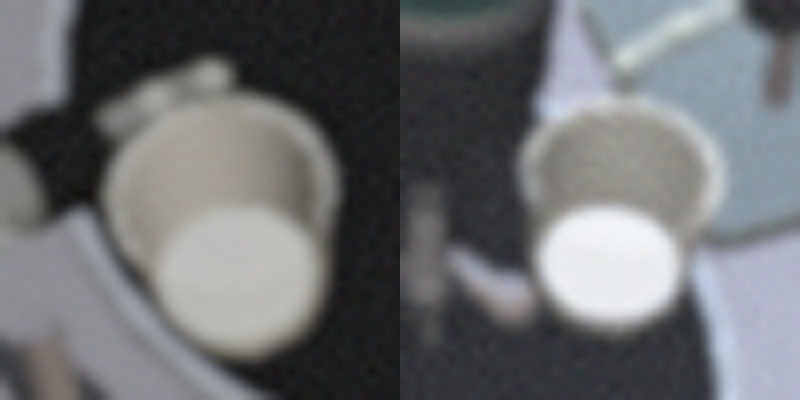

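The beaker now bears about −5.0° (−5.3° from scene, −4.7° from side), matching the spout. Back off and lift clear.

```bash
python3 -m crank '[{"slide":[-0.3,-0.08,0],"roll":0,"grip":1},{"slide":[-0.6,-0.12,0],"roll":0,"grip":1},{"slide":[-0.5,-0.05,0.3],"roll":0,"grip":1},{"slide":[0,0,2],"roll":0,"grip":1},{"slide":[0,0,4],"roll":0,"grip":1},{"slide":[0,0,4],"roll":0,"grip":1},{"slide":[-2,0,3],"roll":0,"grip":1},{"slide":[-4,0,0],"roll":0,"grip":1},{"slide":[-4,0,0],"roll":0,"grip":1},{"slide":[-3,0,0],"roll":0,"grip":1},{"slide":[0,0,0],"roll":0,"grip":1},{"slide":[0,0,0],"roll":0,"grip":1}]'
python3 - <<'E'
from h import *
import cv2
look(10)
for n,c in(("scene",(266,270)),("side",(368,252))):
    f=cv2.imread(f"pics/{n}10.png");im=f[c[1]-25:c[1]+25,c[0]-25:c[0]+25]
    g=im.min(2); m=(g>(165 if n=="scene" else 200)).astype(np.uint8)
    k,l,st,ce=cv2.connectedComponentsWithStats(m);i=1+np.argmax(st[1:,4])
    uv=ce[i]+np.array(c)-25;X=onz(n,uv,.043);d=X[:2]-AX;print(n,uv,X.round(4),np.hypot(*d),np.degrees(np.arctan2(d[1],d[0])))
cv2.imwrite("pics/f10.png",np.hstack([cv2.resize(cv2.imread(f"pics/{n}10.png"),(400,300)) for n in("scene","side")]))
E
```

```text
clock: 13.15
tcp_pos: [0.4405, -0.0941, 0.2961]
tool_rot: [-179.9, 0.3, 156.1]
contact_force: [0.4, 0.2, 0.2]
finger_gap: -0.0
clk 13.15 [ 0.4405 -0.0941  0.2961] F [0.4 0.2 0.2] r 0.148 ang 207.5 rot [-179.9    0.3  156.1]
scene [269.93644068 278.55508475] [ 0.7018 -0.0381  0.043 ] 0.13069010566399744 -5.387364317633834
side [368.83146067 259.38202247] [ 0.7012 -0.0364  0.043 ] 0.12989765331434341 -4.674786924339317
```

View pics/c10.png

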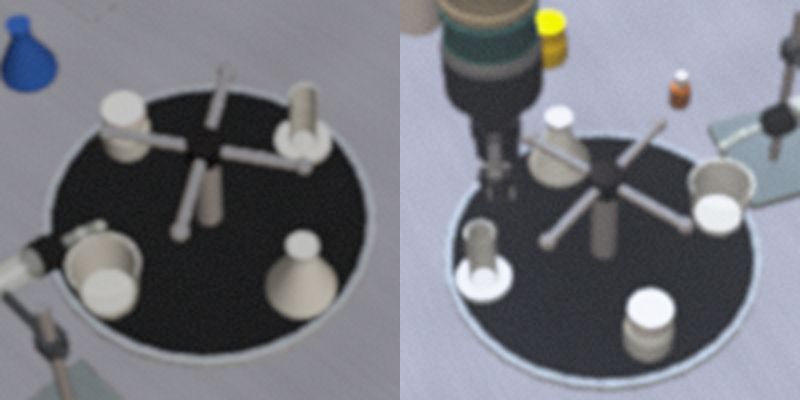

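View pics/f10.png

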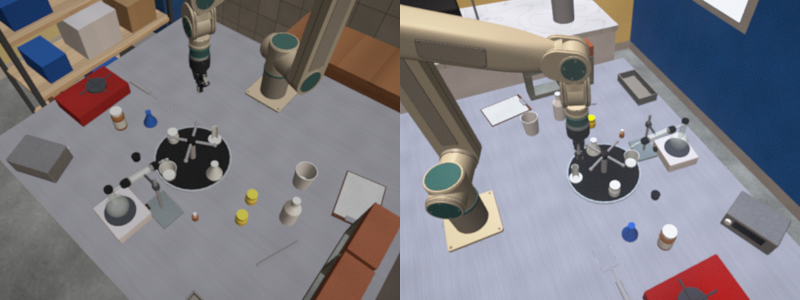

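Run:
```python
from h import *
X=tri((241+220/8,245+75/8),(343+218/8,227+62/8));d=X[:2]-AX;print("spout elbow",X,np.hypot(*d),np.degrees(np.arctan2(d[1],d[0])))
print(robot.sign_off())
```

```text
spout elbow [ 0.69465903 -0.03508391  0.15049101] 0.12330901691451066 -4.317874577541033
the job is handed in; nothing more can be done
None
```

I turned the table about 181° anticlockwise by pushing one spoke with the shut fingertips, and the beaker now stands under the spout. Then I backed off, lifted clear and handed the job in at about 13 s. Push forces stayed around 3 N in the readings.

- **Angle:** the beaker bears about −5.0° from the axis (−5.4° from the scene camera, −4.7° from the side). The spout estimates range from −4.3° to −5.2°, so they agree to within about 1°, or about 2 mm at the beaker.
- **Offset that remains:** the beaker's centre measures about 130 mm from the axis, against 125 mm for the spout. It may be up to about 5 mm too far out, which turning the table cannot change.
- **Everything else:** the last pictures show all four vessels upright on the turntable and no bench object visibly moved. I checked the bench objects by eye only. The hand is clear of everything.

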